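# Push the drive shaft home through the machine's side plate

### The job

Push the square drive shaft lengthways out of its cradle through the square hole in the machine's side plate, until its head is fully home against the open end of the cradle. The shaft lies loose in the cradle, off the hole's line; slid flat against the cradle's fence it lines up with the hole. Leave the shaft there and do not disturb the other things on the bench.

Things in the scene. Friction and masses are not known exactly. Their poses are not given: they have to be found in the camera images.
- frame: Machine frame fixed to the bench: upright aluminium side plate (180 mm wide, x -105 to +75, 160 high, 10 thick), a dark steel loading cradle before it, tie bars, roller and a second plate behind it (to y = 296 mm). Origin on the bench under the shaft's home line, at the cradle's open end; z up, +y = the way the shaft goes in, x across.
- fence (a point): Middle of the cradle's fence face, at floor level (frame x 8, y 75, z 45 mm); axes as the frame's. The cradle's flat floor runs from frame y = 0 (open end) to 150 mm (plate), x = -45 to +8 mm, top 45 mm above the bench, 12 mm thick. The fence, 12 mm high and thick, runs along its whole +x side; the -x side is open for a tool.
- bore (a point): Centre of the square hole, 21 x 21 mm with a 3 mm chamfer, in the plate's front face (frame x 0, y 150, z 53 mm); axes as the frame's, +y into the hole, right through the 10 mm plate. A shaft flat on the cradle floor and against the fence is centred on it, 2.5 mm free all round.
- stop (a point): Cradle's open end on the shaft's home line (frame x 0, y 0, z 53 mm); axes as the frame's. Here the front of the shaft's head comes to rest against the ends of floor and fence.
- shaft: Loose square steel bar 16 x 16 mm, 190 long in y, 0.25 to 0.45 kg, with a dark square head 30 x 30 x 10 mm on its -y end. Origin mid-length of the 190 mm, on the underside; +y to the plain tip, z up. Starts flat on the cradle floor, 9 to 22 mm off the fence, up to 3 degrees askew, tip 7 to 23 mm short of the plate, head overhanging the open end. Slides at 1 to 5 N.
- shaft_tip (a point): Centre of the bar's plain tip: 95 mm along +y from the shaft's origin, 8 mm above its underside; axes as the shaft's. When home it is 40 mm past bore along +y.
- shaft_tail (a point): Centre of the head's flat rear face: 105 mm along -y from the shaft's origin, 8 mm above its underside (the head reaches 15 mm to every side of this point); axes as the shaft's. When home it is 10 mm before stop.
- parts_bin: Bystander: loose blue open plastic bin, 100 x 130 mm, 60 mm high; origin at the centre of its underside.
- spray_can: Bystander: white can standing upright, 60 mm diameter, 100 mm high; origin at the centre of its underside.
- spanner: Bystander: steel spanner 170 mm long lying flat, along its x.
Not all that is in view belongs to the job. There is more than one size of the shaft; the job needs the middle-sized.

How it is judged:
By the outcome, as a careful person would: the job done as asked, in the order asked, and still so for the second after the job is handed in, with the robot touching nothing.
It also fails if it takes over 38 s, if anything falls off the work surface, if the arm or the gripper's body presses on something with over 40 N, if the wrist force passes 120 N, or if a joint passes its speed limit or range.

### The arm

A 7-joint arm with a two-finger parallel gripper is mounted at the origin on the work surface. World frame = base frame: x ahead of the robot, y to its left, z up, the work surface at z = 0. Lengths are in m, angles in rad, forces in N, time in s.
With the tool pointing down it reaches from about 0.4 to 0.85 m from the base axis. Payload 10.4 kg.
Tool frame: the origin (TCP) lies between the finger pads; the fingertips stand ahead of it and the grasp point (between the pads) lies 6 mm ahead of it (finger_overhang is the z of the fingertips in the tool frame, in m); z points along the fingers, y is the direction in which the jaws open and shut (so a half turn about z gives the same grasp; the last joint's range is limited). The gripper opens to 85 mm and grips with 20 to 120 N. Pads are 22 mm wide; open, the fingers measure 114 mm over their backs; the gripper's body (76 mm by 85 mm) begins 54 mm behind the grasp point. The pads swing forward as they close: fully open they stand 13 mm farther back than shut.
Start: joints at [1.251, 0.332, -0.065, 1.46, 0.022, 1.35, -0.088], TCP at [0.183, -0.598, 0.256] pointing down, gripper open.
Joint ranges: [-2.6, 2.6], [-0.5, 2.12], [-1.47, 1.34], [0.16, 2.42], [-1.27, 4.41], [0.06, 2.06], [-2.6, 2.6]. Speed limits (rad/s): [2.22, 2.22, 2.79, 2.79, 3.14, 3.14, 3.14].

### API

Orientations are given as a unit quaternion [x, y, z, w].
In Python, from workcell import * gives the robot as it stands.
- The arm moves only by the shell command python3 -m creep 'ROWS' [FORCE]. ROWS is JSON, a list of rows, each a list of 7 numbers: the turn, a rotation vector about the tool's x, y, z in rad, then the shift along the tool's x, y, z in mm, then the closure in counts, from 0 (fully open) to 255 (shut). In form: [[wx, wy, wz, dx, dy, dz, claw], ...]. A call has 1 to 8 rows; each row shifts and turns the commanded pose from where the row before left it, along the tool's axes as they then stand; what a row does not reach is not made up. A row lasts 1/10 s, in which the tool goes at most 50 mm and 8.59 degrees, less where a joint would pass 70% of its speed; a pose out of reach is approached as far as the arm can. A call is refused whole if a number of a shift passes 50 or a number of a turn 0.15, either way. A call with a gripper value outside its range is refused whole. The fingers move at their own pace and stop on an object; FORCE is the grip in N (left out, the last holds). Time passes only in rows, so rows that do not move let the fingers close. It gives the time, the measured TCP pose, the force and the opening at its end, in the units of the state.
- get_obs(): the state, without advancing time (a new reading comes with each control period).
- camera(name): name is "scene" or "side" or "wrist"; returns (picture, depth): 384x512x3 uint8, blue, green, red; 384x512 float32, m along the optical axis (not along the pixel's ray), 0 where there is no reading.
- camera_model(name): a dict with "camera_matrix" (3x3 intrinsics, pixels), "R" (3x3) and "t" (3): a world point X has camera coordinates R X + t; the wrist camera has in their place "mount" (4x4, takes a point from camera to tool coordinates, whose origin is the TCP and whose axes are the flange's). Camera axes: x right, y down, z forward; pixel columns grow to the right and rows downward; lengths in m; the calibration is good to about 2 mm. The wrist camera is an equidistant fisheye: a pixel r from the principal point sees the ray r / f radians off the axis. A picture is of the moment at which its call begins: read the wrist's pose just before it. camera_model takes no time and is no camera call.
- hand_in(): hands the job in, once; it reports no verdict.
The state is a dict: "clock": time; "joint_pos": joint angles; "joint_velocities": joint speeds; "tau": joint torques, N m; "position": TCP position; "ee_rot": TCP orientation; "ft_force": force on the tool from outside, world axes, zero at the start; "torque": the same for the moment, N m; "grip_width": opening from 0.0 (shut) to 1.0 (fully open).
Only numpy, scipy, OpenCV 4.12 (cv2) and the standard library are available. Lean on these libraries where they do the work, as an engineer would, in place of code of your own. Each camera call takes 0.05 s, during which the arm holds its last target.

## Working session

There is one attempt and no reset: what is moved stays moved. The work goes in short steps, Python scripts to look and compute and a shell command to move; the robot and the scene stay as the last step left them, time stands still between calls to the robot, and variables do not carry over. Pictures are saved under pics/ and viewed, and the job is handed in when it is done.

```bash
ls; mkdir -p pics
python3 - <<'E'
from workcell import *
import cv2, numpy as np
o=get_obs(); print(o['clock'],o['position'],o['ee_rot'],o['ft_force'],o['grip_width'])
for n in ('scene','side','wrist'):
    p,d=camera(n); cv2.imwrite(f'pics/{n}0.png',p); np.save(f'pics/{n}0.npy',d)
    m=camera_model(n); print(n,{k:np.round(v,4).tolist() if not isinstance(v,str) else v for k,v in m.items()})
E
```

```text
pics
0.0 [ 0.1826999  -0.59733309  0.25550735] [ 9.89006015e-01  1.47873545e-01 -1.20138218e-04 -7.08414973e-04] [0.2160617  0.66991104 0.17330051] 1.0011208016355446
scene {'camera_matrix': [[388.5834, 0.0, 259.2521], [0.0, 388.5834, 189.9989], [0.0, 0.0, 1.0]], 'R': [[0.6225, 0.7825, 0.0135], [0.4444, -0.3393, -0.8291], [-0.6442, 0.5221, -0.5589]], 't': [-0.232, -0.2191, 1.3827]}
side {'camera_matrix': [[498.6487, 0.0, 251.8677], [0.0, 498.6487, 191.6527], [0.0, 0.0, 1.0]], 'R': [[-0.9382, -0.3459, -0.0134], [-0.2617, 0.734, -0.6267], [0.2266, -0.5844, -0.7792]], 't': [0.4294, 0.2698, 1.0113]}
wrist {'camera_matrix': [[297.3186, 0.0, 255.1078], [0.0, 297.3186, 192.8308], [0.0, 0.0, 1.0]], 'mount': [[0.0004, -0.9521, -0.3058, 0.079], [1.0, 0.0004, 0.0002, -0.0001], [-0.0, -0.3058, 0.9521, -0.1181], [0.0, 0.0, 0.0, 1.0]]}
```

View pics/scene0.png

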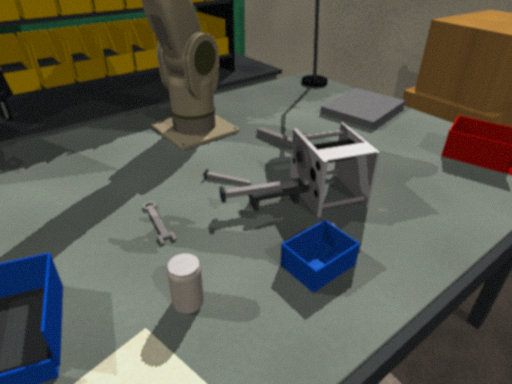

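View pics/side0.png

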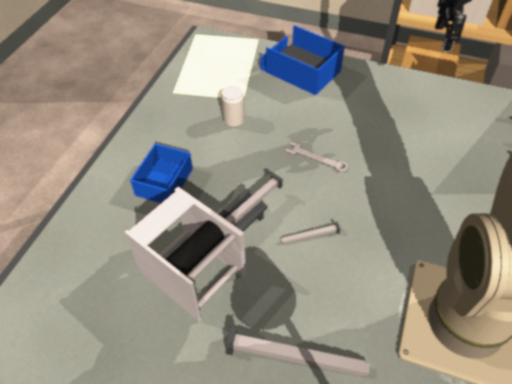

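View pics/wrist0.png

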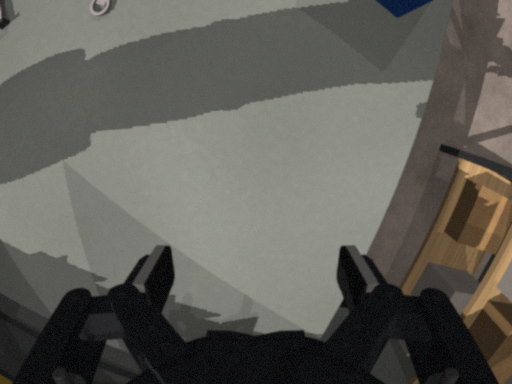

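Run:
```python
import cv2
a=cv2.imread('pics/scene0.png')[110:225,190:390]; cv2.imwrite('pics/c1.png',cv2.resize(a,(800,460),interpolation=cv2.INTER_CUBIC))
a=cv2.imread('pics/side0.png')[160:320,120:320]; cv2.imwrite('pics/c2.png',cv2.resize(a,None,fx=3.75,fy=3.75,interpolation=cv2.INTER_CUBIC))
```

```text
(no output)
```

View pics/c1.png

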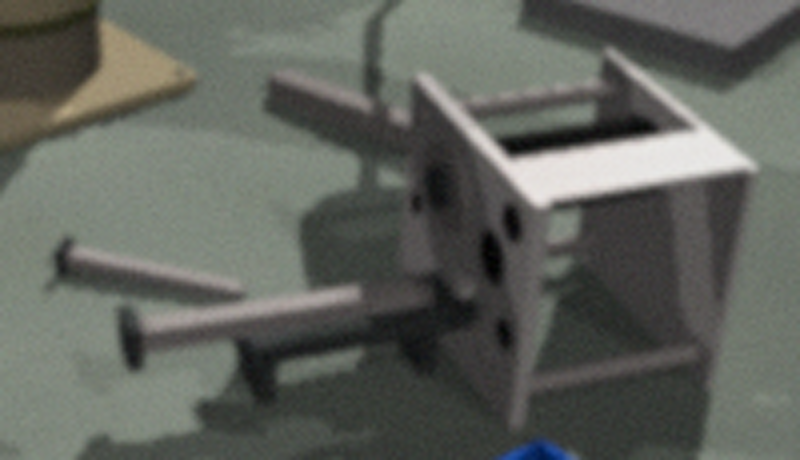

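View pics/c2.png

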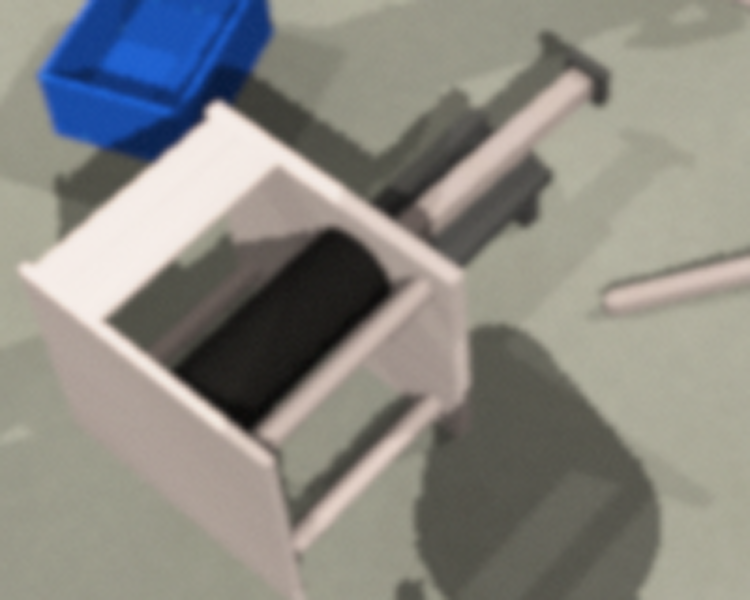

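```bash
cat > h.py <<'E'
from workcell import *
import numpy as np, cv2
from scipy.spatial.transform import Rotation as Rn
def ray(n,u,v):
    m=camera_model(n);K=m['camera_matrix'];R=np.array(m['R']);t=np.array(m['t'])
    d=R.T@np.linalg.inv(K)@np.array([u,v,1.]);return -R.T@t,d
def onz(n,u,v,z):
    c,d=ray(n,u,v);return c+d*(z-c[2])/d[2]
def proj(n,X):
    m=camera_model(n);x=np.array(m['R'])@X+np.array(m['t']);p=np.array(m['camera_matrix'])@x;return p[:2]/p[2]
def dep(n,D,u,v):
    m=camera_model(n);z=D[int(round(v)),int(round(u))];return np.array(m['R']).T@(np.linalg.inv(m['camera_matrix'])@np.array([u,v,1.])*z-np.array(m['t']))
E
python3 - <<'E'
from h import *
np.set_printoptions(precision=4,suppress=True)
for n,s,ox,oy,pts in (('scene',4,190,110,[('nearcorner',545,207,.16),('farcorner',418,75,.16),('2ndfar',608,48,.16),('2ndnear',755,165,.16),('head top L',122,310,.068),('head ',140,308,.068)]),('side',3.75,120,160,[('near',218,103,.16),('far',465,272,.16),('2n',22,266,.16),('2f',275,463,.16),('headA',545,38,.068),('headB',606,80,.068),('barA',568,70,.061),('barB',592,85,.061),('bar far A',420,198,.061),('bar far B',442,218,.061),('cradle end',548,178,.045)])):
  D=np.load(f'pics/{n}0.npy')
  for a,u,v,z in pts:
    U,V=ox+(u+.5)/s-.5,oy+(v+.5)/s-.5
    print(n,a,U,V,onz(n,U,V,z),dep(n,D,U,V))
E
```

```text
scene nearcorner 325.875 161.375 [ 0.6328 -0.0178  0.16  ] [ 0.6306 -0.0151  0.1581]
scene farcorner 294.125 128.375 [0.4613 0.0435 0.16  ] [0.4615 0.0433 0.1602]
scene 2ndfar 341.625 121.625 [0.5074 0.1768 0.16  ] [0.5109 0.1724 0.1624]
scene 2ndnear 378.375 150.875 [0.6736 0.1188 0.16  ] [0.6743 0.1176 0.1607]
scene head top L 220.125 187.125 [ 0.4581 -0.1914  0.068 ] [ 0.4572 -0.1908  0.0673]
scene head  224.625 186.625 [ 0.4629 -0.1814  0.068 ] [ 0.3793 -0.1273  0.0023]
side near 177.76666666666665 187.1 [ 0.6277 -0.0202  0.16  ] [ 0.6262 -0.0181  0.163 ]
side far 243.63333333333333 232.16666666666669 [0.4579 0.0393 0.16  ] [ 0.4997 -0.0588  0.0032]
side 2n 125.5 230.56666666666666 [0.6765 0.1136 0.16  ] [0.6762 0.1139 0.1605]
side 2f 192.96666666666667 283.1 [0.5046 0.1736 0.16  ] [0.5564 0.1005 0.0005]
side headA 264.9666666666667 169.76666666666668 [ 0.4983 -0.2031  0.068 ] [ 0.5165 -0.2565  0.0037]
side headB 281.23333333333335 180.96666666666667 [ 0.4509 -0.1829  0.068 ] [ 0.4525 -0.1885  0.0611]
side barA 271.1 178.3 [ 0.4777 -0.1884  0.061 ] [ 0.4787 -0.1915  0.0572]
side barB 277.5 182.3 [ 0.4595 -0.1817  0.061 ] [ 0.4598 -0.1828  0.0596]
side bar far A 231.63333333333333 212.43333333333334 [ 0.5287 -0.0634  0.061 ] [ 0.5285 -0.0631  0.0615]
side bar far B 237.5 217.76666666666665 [ 0.5109 -0.0541  0.061 ] [ 0.5139 -0.0607  0.051 ]
side cradle end 265.76666666666665 207.1 [ 0.4653 -0.1148  0.045 ] [ 0.4667 -0.119   0.0392]
```

Candidates: a small headed bar on the bench at scene (225,178), a large bar behind the frame at scene (275,138) / side (300,355), and the middle-sized one lying in the cradle at scene (265,190) / side (255,200). The crops show the cradle one is the middle size, with a dark head, so I choose it. Turn the tool first, with the jaws shutting.

```bash
python3 -c "
import workcell;print([k for k in dir(workcell) if not k.startswith('__')]); print(getattr(workcell,'finger_overhang',None))"; python3 -m creep '[[0,0,0.126,0,0,0,255],[0,0,0.126,0,0,0,255],[0,0,0.126,0,0,0,255],[0,0,0.126,0,0,0,255],[0,0,0.126,0,0,0,255],[0,0,0,0,0,0,255]]' 40
cat >> h.py <<'E'
O=np.array([.510,-.1355]);YAW=np.radians(-19.2)
def f2w(x,y):
    c,s=np.cos(YAW),np.sin(YAW);return O+np.array([c*x-s*y,s*x+c*y])/1000
def w2f(p):
    c,s=np.cos(YAW),np.sin(YAW);d=(np.array(p)[:2]-O)*1000;return np.array([c*d[0]+s*d[1],-s*d[0]+c*d[1]])
def delta(x,y,z):
    "tool-axis mm to bring TCP to frame x,y mm, z mm"
    o=get_obs();R=Rn.from_quat(o['ee_rot']);t=np.r_[f2w(x,y),z/1000.]
    e=R.as_matrix();des=np.degrees(np.arctan2(e[1,0],e[0,0]))
    print('t',o['clock'],'tcp frame',w2f(o['position']).round(1),'z',round(o['position'][2]*1000,1),'yaw',des.round(2),'zax',e[:,2].round(4),'grip',o['grip_width'],'F',np.round(o['ft_force'],1))
    print('tool delta mm',(R.inv().apply(t-o['position'])*1000).round(1))
E
python3 -c "
from h import *
delta(-55,35,250)"
```

```text
['MotionError', 'camera', 'camera_model', 'finger_overhang', 'get_obs', 'hand_in']
0.025
clock: 0.75
position: [0.1828, -0.5975, 0.256]
ee_rot: [0.986, -0.167, -0.0, -0.0]
ft_force: [-0.4, 0.3, -0.2]
grip_width: 0.003
t 0.75 tcp frame [-157.  -543.9] z 256.0 yaw -19.2 zax [-3.e-04  4.e-04 -1.e+00] grip 0.0025435515912296505 F [-0.4  0.3 -0.2]
tool delta mm [ 102.  -578.9    6.2]
```

```bash
python3 -m creep '[[0,0,0,8.5,-48,0.5,255],[0,0,0,8.5,-48,0.5,255],[0,0,0,8.5,-48,0.5,255],[0,0,0,8.5,-48,0.5,255],[0,0,0,8.5,-48,0.5,255],[0,0,0,8.5,-48,0.5,255],[0,0,0,8.5,-48,0.5,255],[0,0,0,8.5,-48,0.5,255]]'
python3 -m creep '[[0,0,0,8.5,-48,0.5,255],[0,0,0,8.5,-48,0.5,255],[0,0,0,8.5,-48,0.5,255],[0,0,0,8.5,-48,0.5,255],[0,0,0,0,0,0,255]]'
python3 - <<'E'
from h import *
delta(-55,35,250)
o=get_obs()
for n in ('wrist',):
    p,d=camera(n); cv2.imwrite(f'pics/{n}1.png',p); np.save(f'pics/{n}1.npy',d)
E
```

```text
clock: 1.55
position: [0.3732, -0.2552, 0.2524]
ee_rot: [0.987, -0.164, 0.0, 0.0]
ft_force: [1.3, 0.6, -0.1]
grip_width: -0.002
clock: 2.05
position: [0.4697, -0.0801, 0.2505]
ee_rot: [0.987, -0.159, 0.001, -0.001]
ft_force: [-0.3, -1.2, -0.2]
grip_width: -0.001
t 2.05 tcp frame [-56.3  39.1] z 250.5 yaw -18.32 zax [ 0.0014  0.0018 -1.    ] grip -0.000707815645497229 F [-0.3 -1.2 -0.2]
tool delta mm [1.2 4.1 0.5]
```

View pics/wrist1.png

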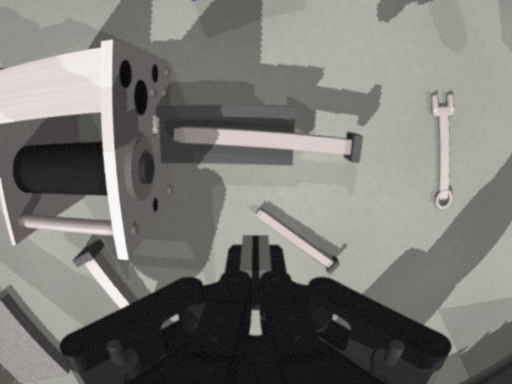

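```bash
python3 - <<'E'
import cv2
a=cv2.imread('pics/wrist1.png')[85:185,150:375]; cv2.imwrite('pics/c3.png',cv2.resize(a,None,fx=3.5,fy=3.5,interpolation=cv2.INTER_CUBIC))
E
cat >> h.py <<'E'
def wray(u,v,o):
    m=camera_model('wrist');K=m['camera_matrix'];f=K[0][0]
    a=(u-K[0][2])/f;b=(v-K[1][2])/f;th=np.hypot(a,b);s=np.sin(th)/max(th,1e-9)
    d=np.array([a*s,b*s,np.cos(th)]);M=np.array(m['mount']);R=Rn.from_quat(o['ee_rot']).as_matrix()
    return R@M[:3,3]+np.array(o['position']),R@M[:3,:3]@d
def wz(u,v,z,o):
    c,d=wray(u,v,o);return c+d*(z-c[2])/d[2]
E
```

```text
(no output)
```

View pics/c3.png

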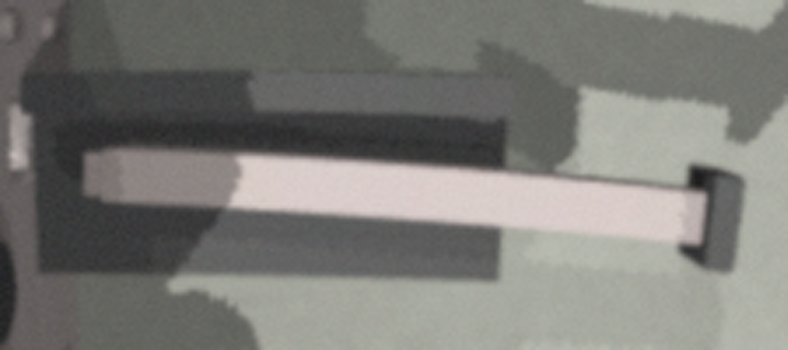

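Run:
```python
from h import *
np.set_printoptions(precision=4,suppress=True)
o=get_obs()
for a,u,v,z in [('fence outer end (20,0)',513,78,57),('fence inner (8,0)',507,119,57),('floor end(-45,0)',498,278,45),('floor plate(-45,150)',40,270,45),('bar+x near head',690,188,61),('bar-x nearhead',690,242,61),('bar+x far',240,154,61),('bar-x far',240,208,61),('tip +x',105,150,61),('tip -x',105,203,61),('head rear+x',742,178,68),('head rear-x',737,270,68),('head front +x',715,172,68)]:
    w=wz(150+(u+.5)/3.5-.5,85+(v+.5)/3.5-.5,z/1000,o);print(a,w,w2f(w).round(1))
```

```text
fence outer end (20,0) [ 0.5239 -0.1466  0.057 ] [16.8 -5.9]
fence inner (8,0) [ 0.5127 -0.1411  0.057 ] [ 4.4 -4.4]
floor end(-45,0) [ 0.4638 -0.1248  0.045 ] [-47.1  -5.1]
floor plate(-45,150) [0.5146 0.0154 0.045 ] [-45.3 144. ]
bar+x near head [ 0.4767 -0.1891  0.061 ] [-13.8 -61.5]
bar-x nearhead [ 0.4604 -0.1848  0.061 ] [-30.7 -62.8]
bar+x far [ 0.5281 -0.0626  0.061 ] [-6.9 74.8]
bar-x far [ 0.5128 -0.0571  0.061 ] [-23.2  74.9]
tip +x [ 0.5434 -0.0243  0.061 ] [ -5.  115.9]
tip -x [ 0.5282 -0.0185  0.061 ] [-21.3 116.5]
head rear+x [ 0.4765 -0.2041  0.068 ] [ -9.1 -75.8]
head rear-x [ 0.4493 -0.1956  0.068 ] [-37.6 -76.7]
head front +x [ 0.4807 -0.1962  0.068 ] [ -7.8 -66.9]
```

```bash
sed -i 's/^O=.*/O=np.array([.5055,-.1392]);YAW=np.radians(-19.5)/' h.py; python3 -c "
from h import *
delta(-48,25,77)"
```

```text
t 2.1 tcp frame [-53.5  40.1] z 250.3 yaw -18.53 zax [ 2.e-04  6.e-04 -1.e+00] grip 0.0039397641603970334 F [-0.1 -0.1  0.1]
tool delta mm [  5.2  15.3 173.3]
```

```bash
python3 -m creep '[[0,0,0.017,0,15,20,255],[0,0,0,0,0,40,255],[0,0,0,0,0,40,255],[0,0,0,0,0,35,255],[0,0,0,0,0,20,255],[0,0,0,0,0,12,255],[0,0,0,0,0,6,255],[0,0,0,0,0,0,255]]'
python3 - <<'E'
from h import *
delta(-30,25,75)
p,d=camera('wrist'); cv2.imwrite('pics/w2.png',p)
p,d=camera('side'); cv2.imwrite('pics/s2.png',cv2.resize(p[130:290,150:350],None,fx=3.5,fy=3.5))
E
```

```text
clock: 2.9
position: [0.4626, -0.1014, 0.0773]
ee_rot: [0.985, -0.174, -0.0, 0.0]
ft_force: [-0.5, 0.5, 0.2]
grip_width: -0.002
t 2.9 tcp frame [-53.   21.4] z 77.3 yaw -20.05 zax [-2.e-04 -2.e-04 -1.e+00] grip -0.0020887949612782833 F [-0.5  0.5  0.2]
tool delta mm [23.  -3.9  2.3]
```

View pics/w2.png

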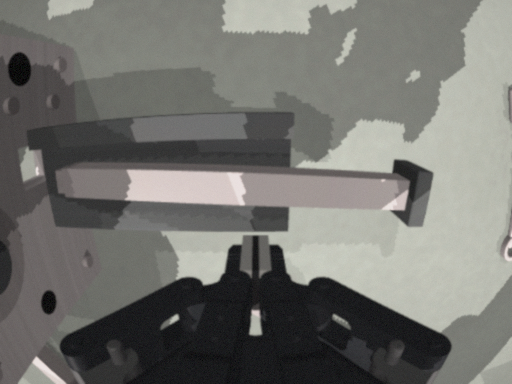

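View pics/s2.png

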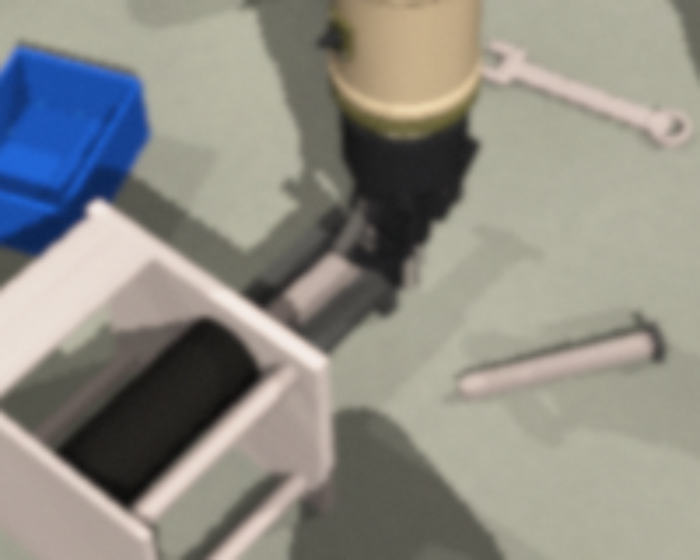

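```bash
python3 -m creep '[[0,0,-0.008,5,-2,2,255],[0,0,0,5,-2,0,255],[0,0,0,5,0,0,255],[0,0,0,4,0,0,255],[0,0,0,4,0,0,255],[0,0,0,3,0,0,255],[0,0,0,0,0,0,255]]'; python3 -c "
from h import *
delta(-19,25,75)"
```

```text
clock: 3.7
position: [0.4888, -0.106, 0.0752]
ee_rot: [0.985, -0.17, 0.0, -0.0]
ft_force: [-0.5, -0.2, 0.5]
grip_width: -0.0
t 3.7 tcp frame [-26.8  25.7] z 75.2 yaw -19.61 zax [ 1.e-04  0.e+00 -1.e+00] grip -0.0004193679040027476 F [-0.5 -0.2  0.5]
tool delta mm [7.8 0.7 0.2]
```

```bash
python3 -m creep '[[0,0,0,2,0,0,255],[0,0,0,2,0,0,255],[0,0,0,1,0,0,255]]'; python3 -c "
from h import *
delta(-19,25,75)
p,d=camera('wrist'); cv2.imwrite('pics/w3.png',p)"
```

```text
clock: 4.0
position: [0.4933, -0.1077, 0.0753]
ee_rot: [0.985, -0.17, -0.0, 0.0]
ft_force: [-2.5, 0.2, 0.8]
grip_width: -0.001
t 4.0 tcp frame [-22.   25.7] z 75.3 yaw -19.61 zax [-0.e+00 -1.e-04 -1.e+00] grip -0.0008260749535342222 F [-2.5  0.2  0.8]
tool delta mm [3.  0.7 0.3]
```

View pics/w3.png

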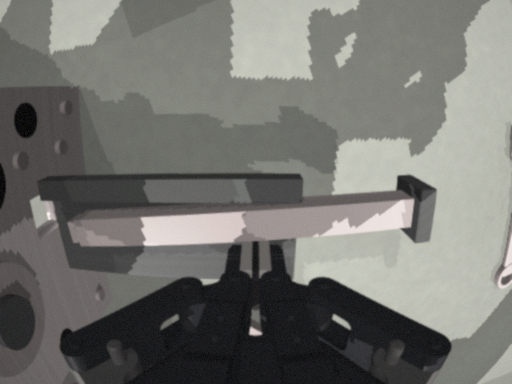

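```bash
python3 -m creep '[[0,0,0,1,-3,0,255],[0,0,0,1,-3,0,255],[0,0,0,1,-3,0,255],[0,0,0,0,0,0,255]]'; python3 -c "
from h import *
delta(-19,25,75)
p,d=camera('wrist'); cv2.imwrite('pics/w4.png',p)"
```

```text
clock: 4.45
position: [0.4993, -0.0995, 0.0753]
ee_rot: [0.985, -0.17, -0.0, -0.0]
ft_force: [-1.3, 0.8, -0.7]
grip_width: -0.004
t 4.45 tcp frame [-19.1  35.4] z 75.3 yaw -19.56 zax [ 0.e+00  2.e-04 -1.e+00] grip -0.004281838278362875 F [-1.3  0.8 -0.7]
tool delta mm [ 0.1 10.4  0.3]
```

View pics/w4.png

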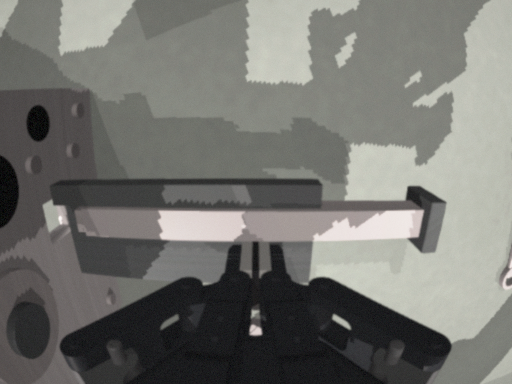

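```bash
python3 -m creep '[[0,0,0,1,0,0,255],[0,0,0,0.5,0,0,255]]';python3 -m creep '[[0,0,0,0.5,0,0,255],[0,0,0,0,0,0,255]]'; python3 -c "
from h import *
delta(-19,25,75)
p,d=camera('wrist'); cv2.imwrite('pics/w5.png',cv2.resize(p[150:300,20:460],None,fx=1.8,fy=1.8))"
```

```text
clock: 4.7
position: [0.4994, -0.0996, 0.0752]
ee_rot: [0.985, -0.17, -0.001, -0.0]
ft_force: [-10.3, 5.2, 8.6]
grip_width: 0.001
clock: 4.9
position: [0.4994, -0.0996, 0.0751]
ee_rot: [0.985, -0.17, -0.002, -0.0]
ft_force: [-11.4, 5.5, 8.2]
grip_width: 0.003
t 4.9 tcp frame [-18.9  35.3] z 75.1 yaw -19.56 zax [-0.0037  0.0011 -1.    ] grip 0.002927364951194391 F [-11.4   5.5   8.2]
tool delta mm [-0.  10.3  0.2]
```

View pics/w5.png

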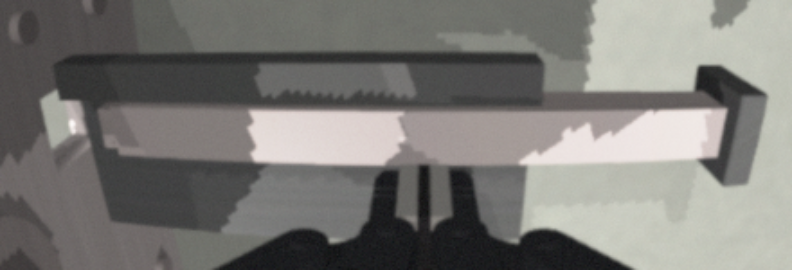

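```bash
python3 -m creep '[[0,0,0,-4,0,0,255],[0,0,0,-10,0,0,255],[0,0,0,-5,0,-20,255],[0,0,0,0,0,-30,255],[0,0,0,0,0,-30,255],[0,0,0,0,0,0,255]]'
python3 - <<'E'
from h import *
delta(-2,-108,140)
p,d=camera('wrist'); cv2.imwrite('pics/w6.png',p)
o=get_obs()
np.save('pics/o6.npy',np.r_[o['position'],o['ee_rot']])
E
```

```text
clock: 5.55
position: [0.485, -0.0947, 0.1593]
ee_rot: [0.985, -0.17, 0.004, 0.0]
ft_force: [0.3, -0.5, 0.3]
grip_width: 0.001
t 5.55 tcp frame [-34.1  35.1] z 159.3 yaw -19.62 zax [ 0.007  -0.0022 -1.    ] grip 0.0013900674630826814 F [ 0.3 -0.5  0.3]
tool delta mm [ 32.3 143.1  19.5]
```

View pics/w6.png

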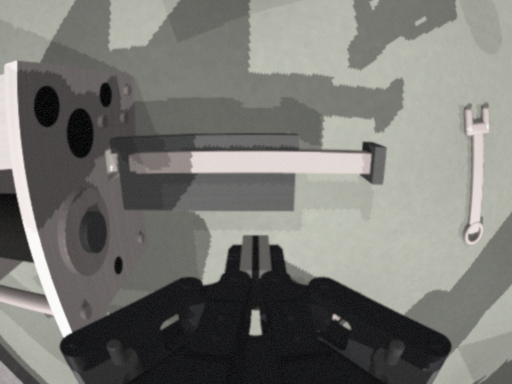

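Run:
```python
from h import *
a=np.load('pics/o6.npy');o=dict(position=a[:3],ee_rot=a[3:])
for u,v,z in [(385,145,.068),(383,184,.068),(373,142,.068),(297,135,.057),(294,209,.045),(480,190,0.005)]: print(u,v,w2f(wz(u,v,z,o)).round(1))
```

```text
385 145 [ 15.  -62.2]
383 184 [-15.5 -63.8]
373 142 [ 16.8 -52. ]
297 135 [18.9  4.1]
294 209 [-43.9   2.8]
480 190 [ -39.3 -231.7]
```

```bash
python3 -m creep '[[0,0,0,10,45,0,255],[0,0,0,10,48,0,255],[0,0,0,12,47,0,255],[0,0,0,0,0,20,255],[0,0,0,0,0,30,255],[0,0,0,0,0,25,255],[0,0,0,0,0,10,255],[0,0,0,0,0,0,255]]'
python3 - <<'E'
from h import *
delta(-2,-80,73)
p,d=camera('wrist'); cv2.imwrite('pics/w7.png',p)
p,d=camera('side'); cv2.imwrite('pics/s7.png',cv2.resize(p[130:290,150:350],None,fx=3.5,fy=3.5))
E
```

```text
clock: 6.4
position: [0.4651, -0.2364, 0.0687]
ee_rot: [0.985, -0.17, -0.001, -0.001]
ft_force: [-0.3, -0.4, 0.0]
grip_width: -0.006
t 6.4 tcp frame [  -5.7 -105.1] z 68.7 yaw -19.59 zax [-0.0027  0.0016 -1.    ] grip -0.006025615592570281 F [-0.3 -0.4  0. ]
tool delta mm [  3.6 -25.1  -4.3]
```

View pics/w7.png

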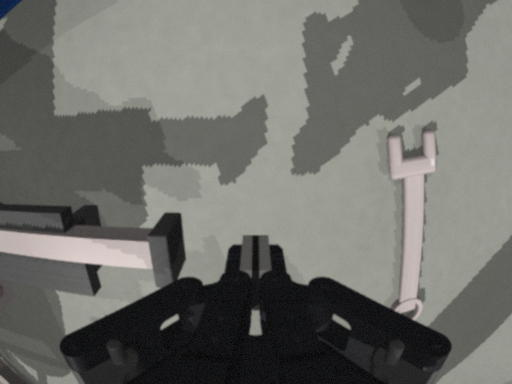

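View pics/s7.png

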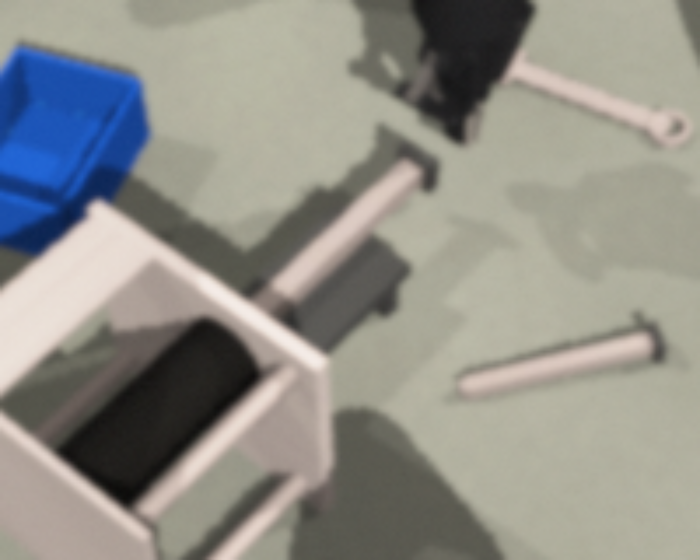

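```bash
python3 -m creep '[[0,0,0,4,-4,-2,255],[0,0,0,0,-6,0,255],[0,0,0,0,-6,0,255],[0,0,0,0,-5,0,255],[0,0,0,0,-4,0,255],[0,0,0,0,-4,0,255],[0,0,0,0,0,0,255]]'
python3 - <<'E'
from h import *
delta(-2,-25,70)
p,d=camera('wrist'); cv2.imwrite('pics/w8.png',p)
E
```

```text
clock: 7.2
position: [0.4799, -0.2107, 0.0724]
ee_rot: [0.985, -0.17, 0.0, 0.0]
ft_force: [-0.3, -1.0, 0.4]
grip_width: -0.001
t 7.2 tcp frame [ -0.3 -75.9] z 72.4 yaw -19.58 zax [ 1.e-04 -1.e-04 -1.e+00] grip -0.0005537872142810894 F [-0.3 -1.   0.4]
tool delta mm [ -1.8 -50.9   2.4]
```

View pics/w8.png

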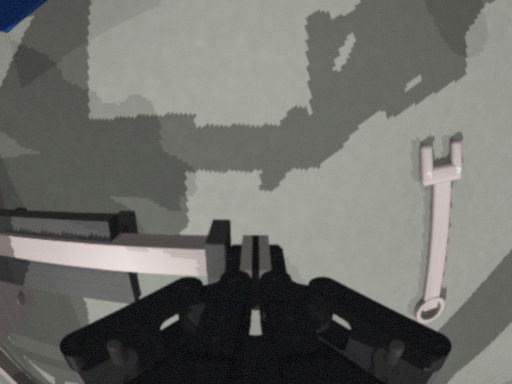

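```bash
python3 -m creep '[[0,0,0,-0.5,-4,1,255],[0,0,0,-0.5,-4,1,255],[0,0,0,0,-4,0,255],[0,0,0,0,-4,0,255],[0,0,0,0,-3,0,255],[0,0,0,0,-3,0,255],[0,0,0,0,0,0,255]]'
python3 - <<'E'
from h import *
delta(-2,-25,70)
p,d=camera('wrist'); cv2.imwrite('pics/w9.png',p)
p,d=camera('scene'); cv2.imwrite('pics/sc9.png',cv2.resize(p[120:225,190:390],None,fx=4,fy=4))
E
```

```text
clock: 7.95
position: [0.4864, -0.1893, 0.0703]
ee_rot: [0.985, -0.17, 0.0, -0.0]
ft_force: [-0.0, 0.2, 0.1]
grip_width: 0.004
t 7.95 tcp frame [ -1.3 -53.6] z 70.3 yaw -19.56 zax [ 2.e-04  4.e-04 -1.e+00] grip 0.004299001771755418 F [-0.   0.2  0.1]
tool delta mm [ -0.8 -28.6   0.3]
```

View pics/w9.png

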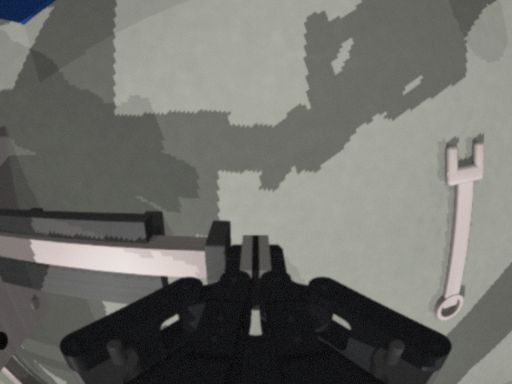

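View pics/sc9.png

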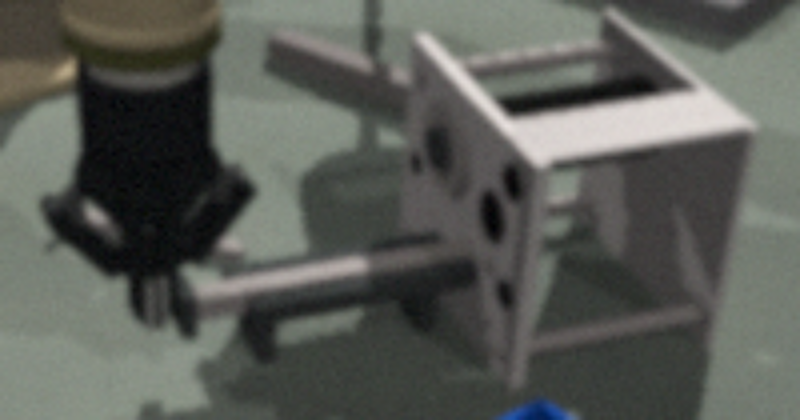

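```bash
python3 -m creep '[[0,0,0,-0.5,-3,0,255],[0,0,0,0,-4,0,255],[0,0,0,0,-4,0,255],[0,0,0,0,-4,0,255],[0,0,0,0,-3,0,255],[0,0,0,0,-2,0,255],[0,0,0,0,0,0,255]]'
python3 - <<'E'
from h import *
delta(-2,-25,70)
p,d=camera('wrist'); cv2.imwrite('pics/w10.png',p[150:330,0:400])
E
```

```text
clock: 8.75
position: [0.4926, -0.1705, 0.0703]
ee_rot: [0.985, -0.17, 0.0, -0.0]
ft_force: [0.4, 0.6, -0.2]
grip_width: -0.002
t 8.75 tcp frame [ -1.7 -33.8] z 70.3 yaw -19.57 zax [ 2.e-04  2.e-04 -1.e+00] grip -0.00184371784155866 F [ 0.4  0.6 -0.2]
tool delta mm [-0.3 -8.8  0.3]
```

View pics/w10.png

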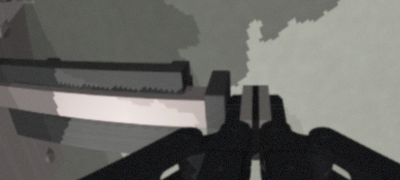

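```bash
python3 -m creep '[[0,0,0,0,-2,0,255],[0,0,0,0,-2,0,255],[0,0,0,0,-2,0,255],[0,0,0,0,-1,0,255],[0,0,0,0,0,0,255]]'; python3 -m creep '[[0,0,0,0,-1,0,255],[0,0,0,0,-1,0,255]]'
python3 - <<'E'
from h import *
delta(-2,-25,70)
p,d=camera('wrist'); cv2.imwrite('pics/w11.png',cv2.resize(p[180:300,100:300],None,fx=4,fy=4))
E
```

```text
clock: 9.3
position: [0.4949, -0.1642, 0.0704]
ee_rot: [0.985, -0.17, 0.0, -0.0]
ft_force: [-0.3, -0.6, 0.6]
grip_width: 0.003
clock: 9.5
position: [0.4955, -0.1627, 0.0704]
ee_rot: [0.985, -0.17, 0.0, 0.0]
ft_force: [0.4, -3.0, 0.6]
grip_width: 0.002
t 9.5 tcp frame [ -1.6 -25.5] z 70.4 yaw -19.62 zax [ 1.e-04 -3.e-04 -1.e+00] grip 0.0020325720926811734 F [ 0.4 -3.   0.6]
tool delta mm [-0.4 -0.5  0.4]
```

View pics/w11.png

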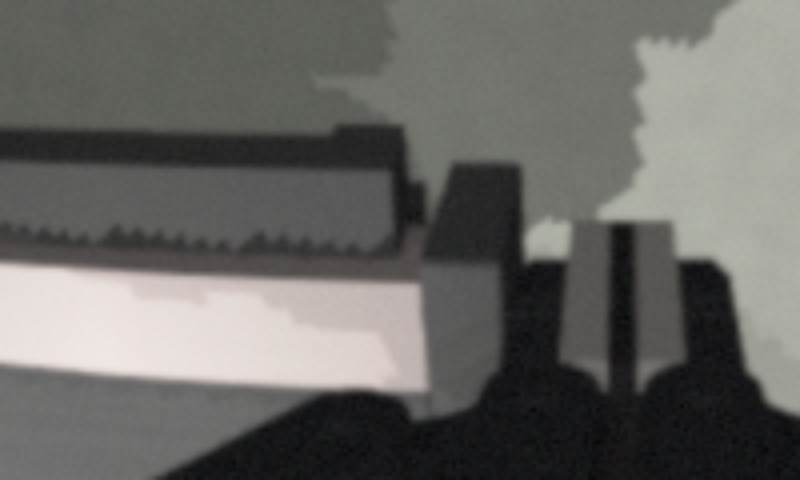

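A gap of a few mm is still visible between fence end (crop x≈405) and head front (≈430). I'll continue in 1 mm rows.

```bash
python3 -m creep '[[0,0,0,0,-1,0,255],[0,0,0,0,-1,0,255]]'; python3 -m creep '[[0,0,0,0,-1,0,255],[0,0,0,0,0,0,255]]';  python3 -m creep '[[0,0,0,0,-1,0,255],[0,0,0,0,0,0,255]]'
python3 - <<'E'
from h import *
delta(-2,-25,70)
p,d=camera('wrist'); cv2.imwrite('pics/w12.png',cv2.resize(p[180:300,100:300],None,fx=4,fy=4))
E
```

```text
clock: 9.75
position: [0.4961, -0.1607, 0.0704]
ee_rot: [0.985, -0.17, 0.0, 0.0]
ft_force: [-0.9, -1.5, 2.0]
grip_width: -0.0
clock: 9.95
position: [0.4966, -0.1595, 0.0704]
ee_rot: [0.985, -0.17, 0.0, -0.0]
ft_force: [-0.5, -2.2, 1.5]
grip_width: 0.006
clock: 10.15
position: [0.4968, -0.1587, 0.0703]
ee_rot: [0.985, -0.17, 0.0, 0.0]
ft_force: [-0.4, -2.8, 1.7]
grip_width: -0.003
t 10.15 tcp frame [ -1.7 -21.2] z 70.3 yaw -19.6 zax [ 1.e-04 -1.e-04 -1.e+00] grip -0.0026969769508847917 F [-0.4 -2.8  1.7]
tool delta mm [-0.3  3.8  0.3]
```

View pics/w12.png

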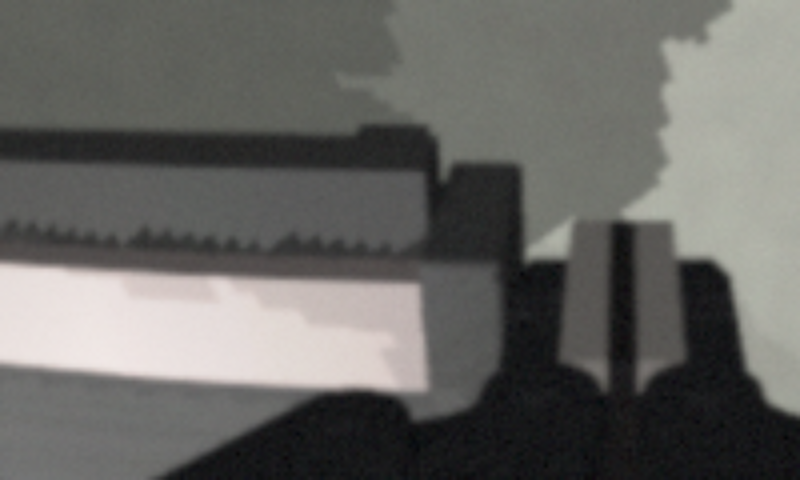

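```bash
python3 -m creep '[[0,0,0,0,-1,0,255],[0,0,0,0,0,0,255]]'; python3 -m creep '[[0,0,0,0,-1,0,255],[0,0,0,0,0,0,255]]';  python3 -m creep '[[0,0,0,0,-0.5,0,255],[0,0,0,0,0,0,255]]'
python3 - <<'E'
from h import *
delta(-2,-25,70)
E
```

```text
clock: 10.4
position: [0.497, -0.1583, 0.0704]
ee_rot: [0.985, -0.17, -0.0, 0.0]
ft_force: [-1.9, -5.2, 1.9]
grip_width: 0.0
clock: 10.6
position: [0.497, -0.1582, 0.0704]
ee_rot: [0.985, -0.171, -0.0, 0.001]
ft_force: [-2.8, -7.1, 3.6]
grip_width: -0.002
clock: 10.8
position: [0.497, -0.1581, 0.0704]
ee_rot: [0.985, -0.171, -0.0, 0.001]
ft_force: [-4.1, -9.4, 4.4]
grip_width: -0.001
t 10.8 tcp frame [ -1.6 -20.7] z 70.4 yaw -19.7 zax [-8.0e-04 -1.9e-03 -1.0e+00] grip -0.0011683548388277103 F [-4.1 -9.4  4.4]
tool delta mm [-0.3  4.3  0.4]
```

```bash
python3 -m creep '[[0,0,0,0,-1.5,0,255],[0,0,0,0,-1.5,0,255],[0,0,0,0,0,0,255]]'; python3 -c "
from h import *
delta(-2,-25,70)"; python3 -m creep '[[0,0,0,0,5,0,255],[0,0,0,0,10,0,255],[0,0,0,0,25,0,255],[0,0,0,0,20,-20,255],[0,0,0,0,0,-40,255],[0,0,0,-20,0,-40,255],[0,0,0,-20,-20,-30,255],[0,0,0,0,0,0,255]]'
python3 - <<'E'
from h import *
delta(-2,-25,70)
p,d=camera('wrist'); cv2.imwrite('pics/w13.png',p)
o=get_obs();np.save('pics/o13.npy',np.r_[o['position'],o['ee_rot']])
p,d=camera('side'); cv2.imwrite('pics/s13.png',cv2.resize(p[130:330,110:330],None,fx=3,fy=3))
p,d=camera('scene'); cv2.imwrite('pics/sc13.png',p)
E
```

```text
clock: 11.1
position: [0.4971, -0.1579, 0.0704]
ee_rot: [0.985, -0.172, -0.001, 0.003]
ft_force: [-7.4, -17.5, 6.2]
grip_width: 0.0
t 11.1 tcp frame [ -1.7 -20.4] z 70.4 yaw -19.82 zax [-0.0022 -0.0047 -1.    ] grip 0.0004268273574948977 F [ -7.4 -17.5   6.2]
tool delta mm [-0.3  4.6  0.4]
clock: 11.9
position: [0.4488, -0.1754, 0.2044]
ee_rot: [0.986, -0.169, 0.003, 0.0]
ft_force: [0.9, 0.8, -0.3]
grip_width: 0.001
t 11.9 tcp frame [-41.4 -53.1] z 204.4 yaw -19.42 zax [ 0.0058 -0.0019 -1.    ] grip 0.0006440848357867118 F [ 0.9  0.8 -0.3]
tool delta mm [ 38.6 -28.  134.7]
```

View pics/w13.png

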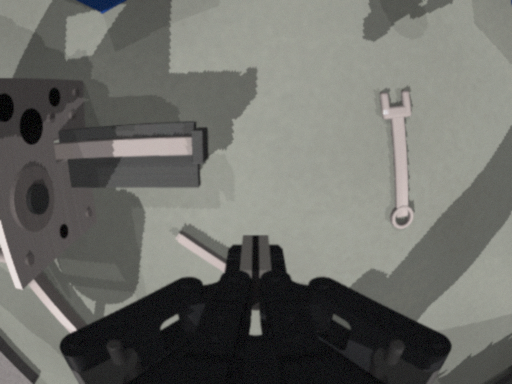

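View pics/s13.png

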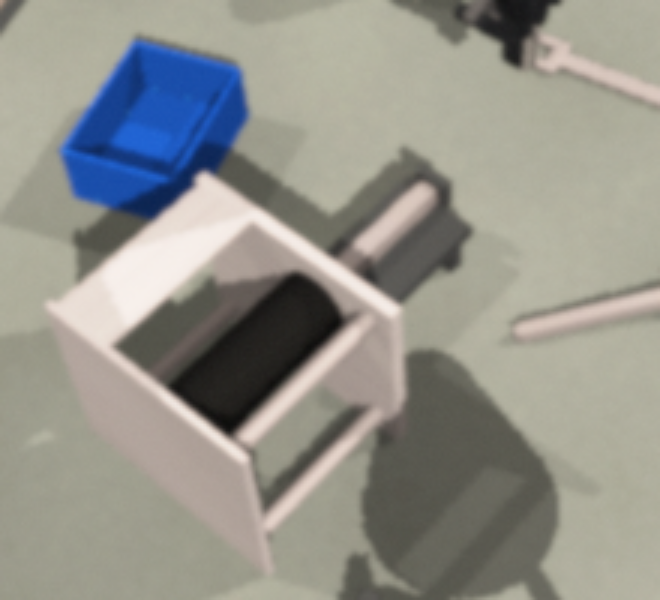

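View pics/sc13.png

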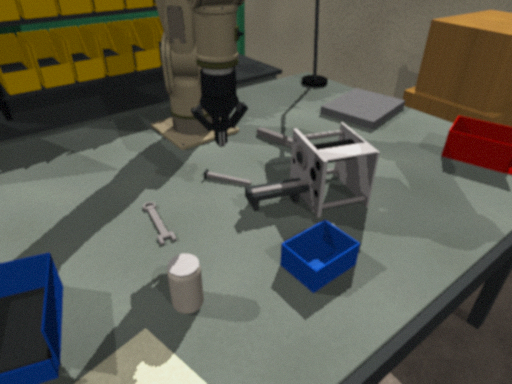

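Run:
```python
from h import *
p=cv2.imread('pics/w13.png');q=np.clip(p[105:200,30:225].astype(float)*1.8,0,255).astype(np.uint8);cv2.imwrite('pics/c13.png',cv2.resize(q,None,fx=4,fy=4,interpolation=cv2.INTER_CUBIC))
```

View pics/c13.png

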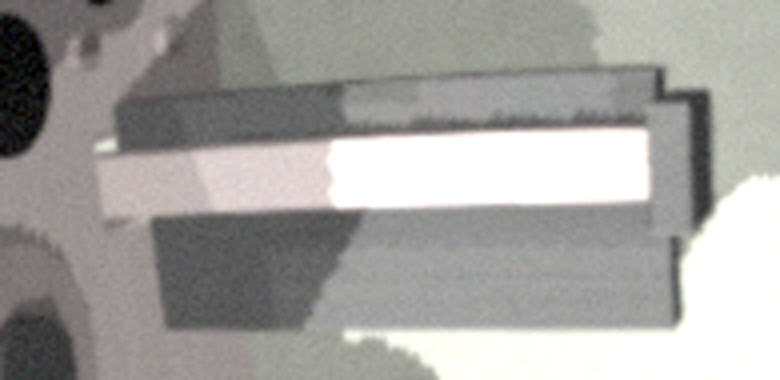

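```bash
python3 -m creep '[[0,0,0,-10,-27,10,255],[0,0,0,-10,-27,10,255],[0,0,0,0,0,10,255],[0,0,0,0,0,0,255],[0,0,0,0,0,0,255]]'
python3 - <<'E'
from h import *
delta(-2,-25,70)
o=get_obs();p,d=camera('wrist');np.save('pics/o14.npy',np.r_[o['position'],o['ee_rot']])
cv2.imwrite('pics/w14.png',p)
q=np.clip(p[80:200,200:340].astype(float)*1.8,0,255).astype(np.uint8);cv2.imwrite('pics/c14.png',cv2.resize(q,None,fx=5,fy=5,interpolation=cv2.INTER_CUBIC))
E
```

```text
clock: 12.55
position: [0.4465, -0.1212, 0.1697]
ee_rot: [0.985, -0.171, -0.001, -0.0]
ft_force: [0.2, 0.1, -0.1]
grip_width: -0.004
t 12.55 tcp frame [-61.6  -2.7] z 169.7 yaw -19.67 zax [-1.4e-03  6.0e-04 -1.0e+00] grip -0.003826219423654073 F [ 0.2  0.1 -0.1]
tool delta mm [59.8 22.2 99.6]
```

View pics/c14.png

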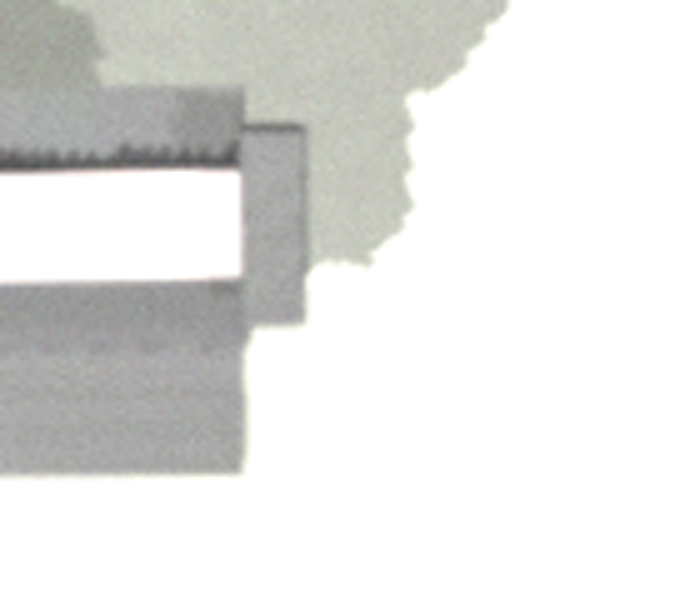

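Seen from straight above, the head's front edge and the ends of floor and fence are on one line (crop column about 243). There is no gap, and the bar is parallel to the fence. The arm is clear, so I'm handing in.

```bash
python3 -c "
from workcell import *
print(hand_in())"
```

```text
the job is handed in; nothing more can be done
None
```

The middle-sized shaft is home. With the shut fingers I slid it flat against the fence, stopping at about 12 N. I then pushed its head lengthways until it met the cradle's open end, where force rose to about 20 N with almost no further motion. I backed off and handed in at about 12.6 s.

**Last checks:**
- **Seating:** the view from straight above showed the head's front edge in line with the ends of floor and fence. I could see no gap, to about 0.5 mm.
- **Tip:** I did not see it directly beyond the plate. That it passed through the hole follows from the head being home.
- **Bystanders:** the bin, can and spanner looked unmoved in the scene picture after the push. I did not measure them.
- **Robot:** the arm was clear and the wrist force was near zero.

**Disagreements:**
- My first frame estimate, from the plate corners, was about 3 mm off in x and 5 mm in y compared with the wrist view. I corrected it before any contact.
- The first sideways push turned the shaft the other way, head end to the fence. Pushing nearer the tip cured it.

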